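Take up the bearing play of a can-roller wheel

TASK

The support roller of the bench can-rolling machine has bearing play. Feel for it by gently rocking the roller on its axle with the fingers against the side of its tyre, first to the left (+y side of the machine) up to its stop and then to the right up to its stop; then turn the knob clockwise just until the play is gone, snug but not tight, and push the tyre sideways once more to feel that it no longer rocks. Let go at the end, and leave the things round about where they stand.

Things in the scene. Friction and masses are not known exactly. Their poses are not given: they have to be found in the camera images.
- stand: Fixed machine on a grey base plate 300 x 170 x 12 mm; place and yaw vary. Origin on the bench below the roller's centre; x runs from the knob to the roller, y (the machine's left) along the axle, z up. Beside the tyre stand fork posts (58 mm left and right, 102 mm high) and two flat yoke bars (centres 30 mm left and right, tops at most 109 mm); nothing there is higher.
- rocker: Axle with the roller on it: rubber-tyred wheel, 130 mm diameter, 28 mm wide, flat upright sides. Origin at the axle's centre, 80 mm above the bench, axes as the stand's. The roller spins about y; through its play it also rocks about x (top to left or right), 0.04 to 0.155 rad to each side of upright, alike both ways, and stays where it is left.
- rim_top (a point): Highest point of the tyre on its mid plane, 65 mm above the axle's centre (145 mm above the bench when upright). Its sideways offset is 65 mm x sin(rock angle). At the start it leans by up to 0.02 rad. In the play it moves under less than 1 N.
- axle (a point): Fixed point of the stand at the axle's centre, 80 mm above the bench, axes as the stand's. The stops of the play are sprung feet of the yoke on the axle, 30 mm left and right. They are firm, giving 3.5 N per mm for a push 44 mm above the axle. Snug, the roller stays upright and moves less than 1 mm under a side push of 3 N either way. Never push it with over 18 N.
- knob_grip (a point): Centre of the black bar of the knob: 48 mm long along this point's x, 14 mm wide along its y, 30 mm high (122 to 152 mm above the bench), on a disc 48 mm across; this point is 142 mm up, on the knob's upright axis, 140 mm from the roller's centre towards the stand's -x. At the start the bar lies within 0.4 rad of the stand's x, which does not tell the play.
- knob_axis (a point): Fixed point of the stand on the knob's upright axis, 112 mm up. Clockwise from above takes up play: 1 rad lowers the yoke 3.5 mm, removing 0.117 rad of rock on each side; 0.3 to 1.35 rad use up the play. 0.1 to 0.3 rad past the point where the free play ends is ideal (snug), over 0.36 rad past is too tight; it can be turned back. Needs 0.15 to 0.25 N m, stays where left.
- paint_can: Bystander: metal paint can, 100 mm in diameter, 120 mm high, origin under its centre; leave alone.
- tape_roll: Bystander: roll of tape lying flat, 96 mm in diameter, 25 mm high, origin under its centre; leave alone.
- thinner_bottle: Bystander: white bottle, 60 mm in diameter, 170 mm high, origin under its centre; leave alone.

How it is judged:
On the way, in this order (a step that is already met when the one before it is completed fails the run):
1. the roller is pushed with the fingers (over 1.2 N) to its stop on the left (y of rim_top in the frame of stand above 0.0018 m and contact force between the fingers and rocker above 1.2 N), for 0.1 s.
2. the roller is pushed with the fingers (over 1.2 N) to its stop on the right (y of rim_top in the frame of stand below -0.0018 m and contact force between the fingers and rocker above 1.2 N), for 0.1 s.
3. the knob is turned until the play is gone: with the roller left free, the bearing carries a preload of over 2 N (contact force between rocker and anything else above 2 N and contact force between the fingers and rocker below 0.3 N), for 0.3 s.
4. the roller is pushed sideways again with the fingers (over 1.2 N) and its rim stays within 1.6 mm of upright (contact force between the fingers and rocker above 1.2 N and y of rim_top in the frame of stand between -0.0016 and 0.0016 m), for 0.1 s.
At the end, for the whole second after the job is handed in: The roller stands upright (within 0.02 rad) and still, with no play left: the yoke presses on its axle with more than 2 N but less than 11 N (about 0.07 to 0.36 rad of knob past the end of the play); the can, the tape and the bottle are within 20 mm of where they began, upright (contact force between rocker and anything else between 2 and 11 N and angle between rocker's own z axis and vertical below 0.02 rad and linear speed of rocker below 0.01 m/s and distance of each of paint_can, tape_roll, thinner_bottle from where it was at the start of the episode below 0.02 m and angle between each of paint_can, tape_roll, thinner_bottle's own z axis and vertical below 0.2 rad); the robot touches nothing.
It fails at once if the roller is pushed with more than 18 N (contact force between the fingers and rocker above 18 N).
It fails at once if the bearing is crushed: over 22 N of preload with the roller left free (contact force between rocker and anything else above 22 N and contact force between the fingers and rocker below 0.3 N).
It fails at once if paint_can is knocked away (moved over 20 mm) (distance of paint_can from where it was at the start of the episode above 0.02 m).
It fails at once if tape_roll is knocked away (moved over 20 mm) (distance of tape_roll from where it was at the start of the episode above 0.02 m).
It fails at once if thinner_bottle is knocked away (moved over 20 mm) (distance of thinner_bottle from where it was at the start of the episode above 0.02 m).
It also fails if it takes over 58 s, if anything falls off the work surface, if the arm or the gripper's body presses on something with over 40 N, if the wrist force passes 120 N, or if a joint passes its speed limit or range.

ROBOT

A 6-joint arm with a two-finger parallel gripper is mounted at the origin on the work surface. World frame = base frame: x ahead of the robot, y to its left, z up, the work surface at z = 0. Lengths are in m, angles in rad, forces in N, time in s.
With the tool pointing down it reaches from about 0.375 to 0.75 m from the base axis. Payload 9 kg.
Tool frame: the origin (TCP) lies on the mounting face of the last link; the fingertips stand 173 mm ahead of it and the grasp point (between the pads) lies 155 mm ahead of it (arm.pinch_z is the x of the grasp point in the tool frame, in m); x points along the fingers, z is the direction in which the jaws open and shut, and the axes are right-handed (so a half turn about x gives the same grasp; the last joint's range is limited). The gripper opens to 85 mm and grips with 20 to 120 N. Pads are 22 mm wide; open, the fingers measure 114 mm over their backs; the gripper's body (76 mm by 85 mm) begins 54 mm behind the grasp point. The pads swing forward as they close: fully open they stand 13 mm farther back than shut.
Start: joints at [1.04, 0.104, 0.097, 1.564, 0, 1.353], TCP at [0.185, 0.571, 0.405] pointing down, gripper open.
Joint ranges: [-2.99, 2.99], [-0.84, 1.86], [-1.1, 1.16], [-1.84, 2.11], [-1.51, 1.56], [-3.14, 3.14]. Speed limits (rad/s): [2.22, 2.22, 2.57, 3.14, 3.14, 3.14].

INTERFACE

Orientations are given as a rotation vector (axis times angle).
In Python, from station import status, grab_frame, arm gives the robot as it stands.
- The arm moves only by the tool carry_out, never from a script. Its argument "commands" is a list of rows, each a list of 7 numbers: the turn, a rotation vector about the tool's x, y, z in rad, then the shift along the tool's x, y, z in cm, then the opening, from -1 (shut) to 1 (fully open). In form: [[rx, ry, rz, x, y, z, grip], ...]. A call has exactly 8 rows; each row is the pose to reach, as a shift and turn from the pose commanded when the call began, along the tool's axes at that moment; what a row does not reach only later rows make up. A row lasts 1/10 s, in which the tool goes at most 50 mm and 8.59 degrees, less where a joint would pass 70% of its speed; a pose out of reach is approached as far as the arm can. A call with a gripper value outside its range is refused whole. The fingers move at their own pace and stop on an object; "newtons" is the grip in N (left out, the last holds). Time passes only in rows, so rows that repeat a pose let the fingers close, or fill a call up. It gives the time, the measured TCP pose, the force and the opening at its end, in the units of the state.
- status.observe(): the state, without advancing time (a new reading comes with each control period).
- grab_frame(name): name is "scene" or "top" or "wrist"; returns a dict with "pixels" (420x560x3 uint8, red, green, blue), "z_map" (420x560 float32, m along the optical axis (not along the pixel's ray), 0 where there is no reading), "fx", "fy", "cx", "cy" (pixels), "pose" (4x4, takes a point from camera to world coordinates). Camera axes: x right, y up, looking along -z (the intrinsics and any distortion apply to the point x, -y, -z); pixel columns grow to the right and rows downward; lengths in m; the calibration is good to about 2 mm. A picture is of the moment at which its call begins.
- arm.finish_job(): hands the job in, once; it reports no verdict.
The state is a dict: "t": time; "q": joint angles; "joint_velocities": joint speeds; "joint_efforts": joint torques, N m; "eef_pos": TCP position; "tcp_rot": TCP orientation; "contact_force": force on the tool from outside, world axes, zero at the start; "wrist_torque": the same for the moment, N m; "finger_gap": finger opening in m.
Only numpy, scipy, OpenCV 4.12 (cv2) and the standard library are available. Lean on these libraries where they do the work, as an engineer would, in place of code of your own. Each camera call takes 0.05 s, during which the arm holds its last target. There are 200 camera calls.

## Working session

There is one attempt and no reset: what is moved stays moved. The work goes in short steps, Python scripts to look and compute and a tool call to move; the robot and the scene stay as the last step left them, time stands still between calls to the robot, and variables do not carry over. Pictures are saved under pics/ and viewed, about 8 in all and at most 12, crops included, and the job is handed in when it is done.

Besides the shell and the picture viewer there is one more tool, called after "Call:" as name([rows], argument=value, ...), one row to a line, values as JSON. carry_out: Moves the arm, as the interface text tells. Its arguments: {"type":"object","properties":{"commands":{"type":"array","items":{"type":"array","items":{"type":"number"}}},"newtons":{"type":"number"}},"required":["commands"]}

```bash
mkdir -p pics; ls; python3 - <<'E'
from station import status, grab_frame, arm
import cv2,numpy as np
s=status.observe(); print({k:np.round(v,3).tolist() for k,v in s.items()})
for n in ("top","scene"):
    f=grab_frame(n); cv2.imwrite(f"pics/{n}0.png",f["pixels"][:,:,::-1]); np.savez(f"{n}0.npz",**f)
    print(n,f["fx"],f["fy"],f["cx"],f["cy"],np.round(f["pose"],3).tolist(),f.keys())
E
```

```text
pics
{'t': 0.0, 'q': [1.04, 0.105, 0.096, 1.564, -0.0, 1.353], 'joint_velocities': [-0.0, -0.0, -0.002, -0.001, -0.0, 0.001], 'joint_efforts': [0.0, -55.693, 50.365, 0.017, -0.0, 0.0], 'eef_pos': [0.185, 0.571, 0.404], 'tcp_rot': [-0.976, 1.342, 0.976], 'contact_force': [0.229, 0.869, -0.366], 'wrist_torque': [0.05, 0.014, -0.005], 'finger_gap': 0.086}
top 473.98068167246015 473.98068167246015 279.0444780049827 208.94205010306865 [[-0.014, 0.992, -0.123, 0.495], [-1.0, -0.015, -0.007, 0.05], [-0.009, 0.123, 0.992, 1.245], [0.0, 0.0, 0.0, 1.0]] dict_keys(['pixels', 'z_map', 'fx', 'fy', 'cx', 'cy', 'pose'])
scene 483.9479504354052 483.9479504354052 281.5008898905219 209.34826542059776 [[0.898, -0.317, 0.306, 0.952], [0.44, 0.675, -0.593, -0.496], [-0.019, 0.667, 0.745, 0.822], [0.0, 0.0, 0.0, 1.0]] dict_keys(['pixels', 'z_map', 'fx', 'fy', 'cx', 'cy', 'pose'])
```

View pics/top0.png

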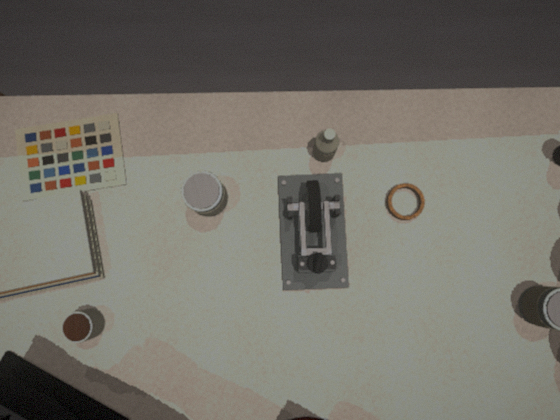

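View pics/scene0.png

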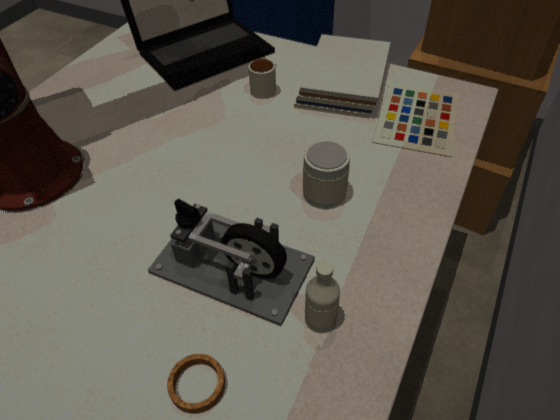

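```bash
cat > h.py <<'E'
import numpy as np,cv2
def cloud(f):
    z=f["z_map"];v,u=np.mgrid[:z.shape[0],:z.shape[1]]
    p=np.stack([(u-f["cx"])/f["fx"]*z,-(v-f["cy"])/f["fy"]*z,-z],-1)
    P=p@f["pose"][:3,:3].T+f["pose"][:3,3]; P[z==0]=np.nan; return P
def ray(f,uv,h):
    uv=np.atleast_2d(uv);d=np.stack([(uv[:,0]-f["cx"])/f["fx"],-(uv[:,1]-f["cy"])/f["fy"],-np.ones(len(uv))],-1)@f["pose"][:3,:3].T
    o=f["pose"][:3,3];return o+d*((h-o[2])/d[:,2])[:,None]
E
python3 - <<'E'
from h import *
f=dict(np.load("top0.npz"));P=cloud(f);g=f["pixels"].astype(int)
print("z around",np.round(P[[100,170,300],[200,420,320],2],4))
m=((P[...,2]>.005)&(P[...,2]<.2)).astype(np.uint8); m[:, :265]=0;m[:,365:]=0;m[:172]=0;m[300:]=0
n,l,st,c=cv2.connectedComponentsWithStats(m);k=1+np.argmax(st[1:,4]);print(st[k])
mm=(l==k)
# plate pixels: height ~0.012
pl=mm&(P[...,2]<.02);pts=P[pl][:,:2]
r=cv2.minAreaRect((pts*1000).astype(np.float32));print("plate",r,cv2.boxPoints(r))
yaw=None
for nm,lo,hi,us in(("tyre",.115,.16,(170,240)),("knob",.135,.165,(240,300))):
    w=mm&(P[...,2]>lo)&(P[...,2]<hi);w[:us[0]]=0;w[us[1]:]=0;w&=g.max(-1)<70
    q=P[w];r=cv2.minAreaRect((q[:,:2]*1000).astype(np.float32));mu=q[:,:2].mean(0);e,V=np.linalg.eigh(np.cov(q[:,:2].T));print(nm,len(q),r,mu,q[:,2].max(),np.arctan2(V[1,1],V[0,1]),np.sqrt(e))
im=cv2.resize(f["pixels"][165:300,265:365,::-1],None,fx=5.5,fy=4.4*1.0,interpolation=cv2.INTER_CUBIC)
im=cv2.convertScaleAbs(im,alpha=2.2);cv2.imwrite("pics/crop1.png",im)
for nm,(u0,u1,v0,v1) in dict(can=(180,225,168,220),tape=(380,430,180,225),bottle=(310,345,120,162)).items():
    w=P[v0:v1,u0:u1].reshape(-1,3);w=w[w[:,2]>.012];print(nm,w.min(0).round(3),w.max(0).round(3))
E
```

```text
z around [0.0055 0.0036 0.    ]
[ 278  172   71  118 7448]
plate ((592.911376953125, -27.55194854736328), (304.2891845703125, 174.24142456054688), 0.9375032782554626) [[ 439.3617     57.06774 ]
 [ 442.21265  -117.15035 ]
 [ 746.46106  -112.17164 ]
 [ 743.6101     62.046455]]
tyre 547 ((646.9498291015625, -25.846954345703125), (110.20742797851562, 27.95410919189453), 1.795467734336853) [ 0.64341785 -0.0255466 ] 0.14951170841241734 -3.0997925706553984 [0.00831769 0.030555  ]
knob 129 ((505.4033203125, -30.328834533691406), (14.443093299865723, 44.85215377807617), 81.61206817626953) [ 0.50512696 -0.02991003] 0.1586907321848381 2.9897186947611543 [0.00421923 0.01304258]
can [0.632 0.193 0.013] [0.733 0.292 0.13 ]
tape [ 0.616 -0.318  0.012] [ 0.71  -0.223  0.032]
bottle [ 0.773 -0.092  0.013] [ 0.83  -0.032  0.175]
```

View pics/crop1.png

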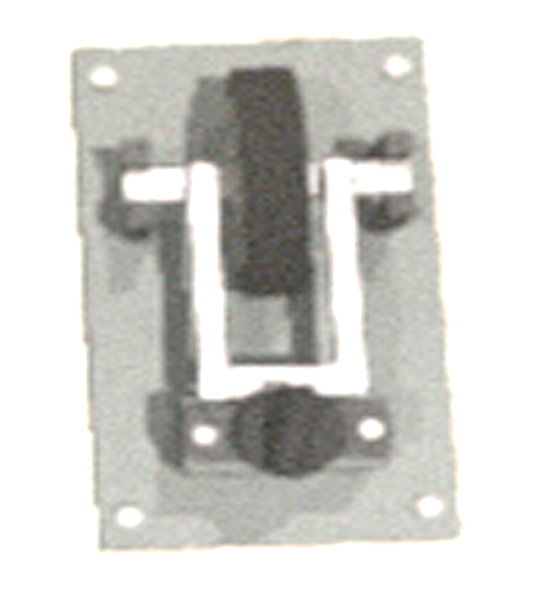

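```bash
cat >> h.py <<'E'
from scipy.spatial.transform import Rotation as R
YAW=0.025; AX=np.array([np.cos(YAW),np.sin(YAW)]); AY=np.array([-AX[1],AX[0]])
def target(s,xy,z,yaw,flip=1):
    "tool-frame row to reach TCP xy,z pointing down with jaws (tool z) along flip*world yaw+90deg"
    Rc=R.from_rotvec(s["tcp_rot"]);x=np.array([0,0,-1.]);zz=flip*np.array([-np.sin(yaw),np.cos(yaw),0]);y=np.cross(zz,x)
    Rt=R.from_matrix(np.stack([x,y,zz],1))
    return np.round((Rc.inv()*Rt).as_rotvec(),4),np.round(Rc.inv().apply(np.r_[xy,z]-s["eef_pos"])*100,3)
E
python3 - <<'E'
from h import *
from station import status
s=status.observe();print(R.from_rotvec(s["tcp_rot"]).as_matrix().round(3))
for fl in(1,-1):print(target(s,[.646,-.0265],.40,YAW,fl))
E
```

```text
[[-0.001 -0.951  0.308]
 [-0.001  0.308  0.951]
 [-1.     0.    -0.001]]
(array([-0.3378, -0.0011, -0.0005]), array([  0.433, -62.284, -42.631]))
(array([ 2.8038e+00, -6.0000e-04,  1.5000e-03]), array([  0.433, -62.284, -42.631]))
```

Call:
carry_out([
  [-0.34,0,0,0.4,-62.3,-42.6,1],
  [-0.34,0,0,0.4,-62.3,-42.6,1],
  [-0.34,0,0,0.4,-62.3,-42.6,1],
  [-0.34,0,0,0.4,-62.3,-42.6,1],
  [-0.34,0,0,0.4,-62.3,-42.6,1],
  [-0.34,0,0,0.4,-62.3,-42.6,1],
  [-0.34,0,0,0.4,-62.3,-42.6,1],
  [-0.34,0,0,0.4,-62.3,-42.6,1],
])

```text
t: 0.9
eef_pos: [0.4263, 0.2578, 0.4025]
tcp_rot: [-1.229, 1.196, 1.229]
contact_force: [0.1, 0.6, -0.5]
finger_gap: 0.0856
```

```bash
python3 - <<'E'
from h import *
from station import status
s=status.observe();print(s["q"],s["eef_pos"],target(s,[.646,-.0265],.40,YAW))
E
```

```text
[ 2.80729059e-01 -2.07834900e-01 -2.08800144e-01  1.56977671e+00
  9.85211667e-05  2.53455718e-01] [0.4262609  0.25780308 0.40251421] (array([0.0023, 0.0001, 0.    ]), array([  0.249, -21.19 , -29.019]))
```

Call:
carry_out([
  [0,0,0,0.2,-21.2,-29.0,1],
  [0,0,0,0.2,-21.2,-29.0,1],
  [0,0,0,0.2,-21.2,-29.0,1],
  [0,0,0,0.2,-21.2,-29.0,1],
  [0,0,0,0.2,-21.2,-29.0,1],
  [0,0,0,0.2,-21.2,-29.0,1],
  [0,0,0,0.2,-21.2,-29.0,1],
  [0,0,0,0.2,-21.2,-29.0,1],
])

```text
t: 1.7
eef_pos: [0.6472, -0.029, 0.3983]
tcp_rot: [-1.225, 1.2, 1.227]
contact_force: [-0.3, 0.9, -0.8]
finger_gap: 0.0854
```

```bash
python3 - <<'E'
from h import *
from station import status,grab_frame
s=status.observe();print(s["q"].round(3),s["eef_pos"],s["contact_force"],target(s,[.646,-.0265],.28,YAW))
f=grab_frame("wrist");print(f["pose"].round(3).tolist(),f["fx"],f["cx"],f["cy"])
np.savez("w0.npz",**f);cv2.imwrite("pics/w0.png",cv2.convertScaleAbs(f["pixels"][:,:,::-1],alpha=1.8))
E
```

```text
[-2.460e-01  2.540e-01  2.520e-01  1.571e+00 -1.000e-03 -2.690e-01] [ 0.64721835 -0.02901308  0.39831273] [-0.26990634  0.86931394 -0.78747065] (array([-0.002 , -0.0002, -0.002 ]), array([11.831,  0.093,  0.257]))
[[-0.022, -0.955, -0.296, 0.572], [1.0, -0.022, -0.006, -0.03], [-0.001, -0.296, 0.955, 0.366], [0.0, 0.0, 0.0, 1.0]] 311.33090120960225 276.1039395304043 206.42136885393808
```

View pics/w0.png

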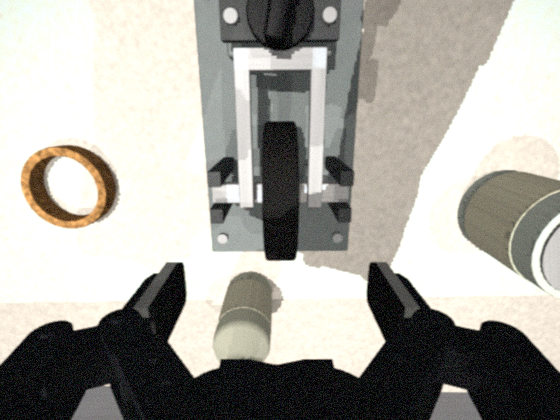

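```bash
python3 - <<'E'
from h import *
f=dict(np.load("w0.npz"));P=cloud(f);g=f["pixels"].astype(int).max(-1)
P0=P.copy()
H=P[...,2]
# tyre tread: near top
w=(H>.125)&(H<.16);w[:110]=0;w[265:]=0;w[:,:240]=0;w[:,320:]=0
r=cv2.minAreaRect((P[w][:,:2]*1000).astype(np.float32));print("tyre",r,H[w].max())
q=P[w];e,V=np.linalg.eigh(np.cov(q[:,:2].T));print(q.mean(0),np.tan(V[1,1]/V[0,1]))
# knob bar
w=(H>.138)&(H<.165);w[60:]=0;w[:,:240]=0;w[:,320:]=0;q=P[w];e,V=np.linalg.eigh(np.cov(q[:,:2].T));print("bar",len(q),q.mean(0),V[1,1]/V[0,1],q.min(0),q.max(0))
# plate edges by y per x-slice
w=(H>.006)&(H<.02);w[:,:180]=0;w[:,375:]=0;q=P[w]
X=np.arange(.56,.74,.01);L=[];Rr=[]
for x in X:
    y=q[abs(q[:,0]-x)<.004,1];L.append(np.percentile(y,99.5));Rr.append(np.percentile(y,.5))
print("L",np.polyfit(X-.646,L,1),"R",np.polyfit(X-.646,Rr,1)); print(np.round(L,3),np.round(Rr,3))
for nm,(a,b) in dict(post=(.09,.106)).items():
    w=(H>a)&(H<b);w[150:]&=True;w[:140]=0;w[230:]=0;w[:,:200]=0;w[:,360:]=0;q=P[w];q=q[abs(q[:,1]+.026)>.045];print(nm,q[q[:,1]>-.026].mean(0),q[q[:,1]<-.026].mean(0))
E
```

```text
tyre ((644.986328125, -25.15899658203125), (91.35986328125, 27.9995174407959), 1.589799404144287) 0.14530410879004987
[ 0.6392949  -0.02531858  0.1380611 ] 0.029406584406905783
bar 966 [ 0.51921954 -0.03082832  0.14971052] -0.2057640811369571 [ 0.50562328 -0.03908687  0.1380269 ] [ 0.52988981 -0.02188227  0.15292551]
L [0.01325694 0.05583896] R [ 0.06827756 -0.10673713]
[0.057 0.057 0.058 0.057 0.058 0.058 0.058 0.059 0.035 0.039 0.06  0.061
 0.06  0.042 0.06  0.061 0.061 0.062] [-0.111 -0.111 -0.111 -0.11  -0.111 -0.11  -0.109 -0.11  -0.109 -0.11
 -0.109 -0.108 -0.109 -0.086 -0.09  -0.107 -0.106 -0.107]
post [0.64236382 0.03232356 0.09923665] [ 0.64533899 -0.08194347  0.09926041]
```

Call:
carry_out([
  [0,0,0,3,0.2,0.4,1],
  [0,0,0,6,0.2,0.4,1],
  [0,0,0,8,0.2,0.4,1],
  [0,0,0,9.5,0.2,0.4,1],
  [0,0,0,11,0.2,0.4,1],
  [0,0,0,11.8,0.2,0.4,1],
  [0,0,0,11.8,0.2,0.4,1],
  [0,0,0,11.8,0.2,0.4,1],
])

```text
t: 2.55
eef_pos: [0.6434, -0.0205, 0.2835]
tcp_rot: [-1.23, 1.196, 1.229]
contact_force: [0.1, -0.1, 1.2]
finger_gap: 0.0852
```

```bash
python3 - <<'E'
from h import *
from station import status,grab_frame
s=status.observe();print(s["eef_pos"],s["tcp_rot"],s["contact_force"],s["finger_gap"],target(s,[.645,-.025],.28,.027))
f=grab_frame("wrist");np.savez("w1.npz",**f);cv2.imwrite("pics/w1.png",cv2.convertScaleAbs(f["pixels"][:,:,::-1],alpha=1.8))
E
```

```text
[ 0.64342434 -0.02048685  0.28347294] [-1.22977811  1.19554913  1.22852032] [ 0.11773223 -0.12938359  1.22261931] 0.08515242589458058 (array([ 0.0003, -0.0001,  0.0009]), array([ 0.347, -0.145, -0.455]))
```

View pics/w1.png

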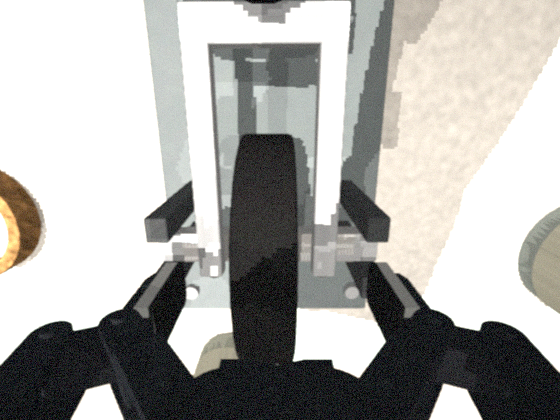

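Call:
carry_out([
  [0,0,0,0,0,0.4,1],
  [0,0,0,0,0,0.8,1],
  [0,0,0,0,0,1.2,1],
  [0,0,0,0,0,1.6,1],
  [0,0,0,0,0,1.9,1],
  [0,0,0,0,0,2.2,1],
  [0,0,0,0,0,2.4,1],
  [0,0,0,0,0,2.5,1],
])

```text
t: 3.4
eef_pos: [0.6426, 0.0046, 0.2827]
tcp_rot: [-1.229, 1.196, 1.229]
contact_force: [-0.3, -1.0, 0.3]
finger_gap: 0.0855
```

Call:
carry_out([
  [0,0,0,0,0,0.05,1],
  [0,0,0,0,0,0.1,1],
  [0,0,0,0,0,0.15,1],
  [0,0,0,0,0,0.15,1],
  [0,0,0,0,0,0.15,1],
  [0,0,0,0,0,0.15,1],
  [0,0,0,0,0,0.15,1],
  [0,0,0,0,0,0.15,1],
])

```text
t: 4.2
eef_pos: [0.6425, 0.0059, 0.2827]
tcp_rot: [-1.229, 1.196, 1.229]
contact_force: [-0.0, -0.9, 0.1]
finger_gap: 0.0851
```

Call:
carry_out([
  [0,0,0,0,0,0.05,1],
  [0,0,0,0,0,0.1,1],
  [0,0,0,0,0,0.15,1],
  [0,0,0,0,0,0.15,1],
  [0,0,0,0,0,0.15,1],
  [0,0,0,0,0,0.15,1],
  [0,0,0,0,0,0.15,1],
  [0,0,0,0,0,0.15,1],
])

```text
t: 5.0
eef_pos: [0.6425, 0.0075, 0.2826]
tcp_rot: [-1.229, 1.196, 1.229]
contact_force: [-0.6, 0.2, -0.2]
finger_gap: 0.0857
```

```bash
python3 - <<'E'
from h import *
from station import status,grab_frame
f=grab_frame("wrist");s=status.observe();print(s["eef_pos"],s["contact_force"],s["wrist_torque"])
cv2.imwrite("pics/w2.png",cv2.convertScaleAbs(f["pixels"][:,:,::-1],alpha=1.8))
E
```

```text
[0.64244571 0.00746856 0.28263276] [ 0.28029585 -0.71883493 -0.03891232] [0.01049176 0.04233061 0.02329587]
```

View pics/w2.png

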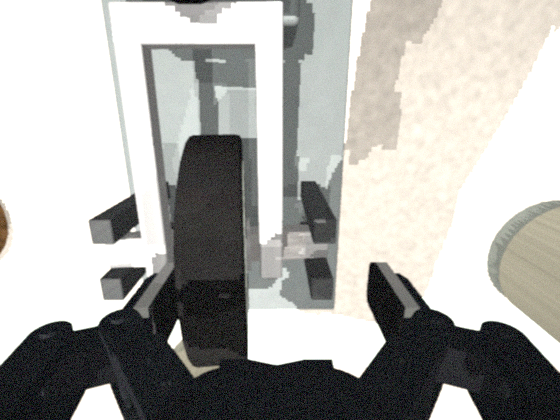

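Call:
carry_out([
  [0,0,0,0,0,0.05,1],
  [0,0,0,0,0,0.1,1],
  [0,0,0,0,0,0.15,1],
  [0,0,0,0,0,0.2,1],
  [0,0,0,0,0,0.2,1],
  [0,0,0,0,0,0.2,1],
  [0,0,0,0,0,0.2,1],
  [0,0,0,0,0,0.2,1],
])

```text
t: 5.85
eef_pos: [0.6425, 0.0092, 0.2828]
tcp_rot: [-1.229, 1.197, 1.229]
contact_force: [0.1, -4.6, 0.9]
finger_gap: 0.0856
```

Call:
carry_out([
  [0,0,0,0,0,0.05,1],
  [0,0,0,0,0,0.1,1],
  [0,0,0,0,0,0.15,1],
  [0,0,0,0,0,0.15,1],
  [0,0,0,0,0,0.15,1],
  [0,0,0,0,0,0.15,1],
  [0,0,0,0,0,0.15,1],
  [0,0,0,0,0,0.15,1],
])

```text
t: 6.65
eef_pos: [0.6425, 0.0103, 0.2829]
tcp_rot: [-1.23, 1.197, 1.228]
contact_force: [-0.6, -7.2, 1.0]
finger_gap: 0.0855
```

Call:
carry_out([
  [0,0,0,0,0,-1,1],
  [0,0,0,0,0,-2.5,1],
  [0,0,0,0,0,-4,1],
  [0,0,0,0,0,-5,1],
  [0,0,0,0,0,-5.6,1],
  [0,0,0,0,0,-6.0,1],
  [0,0,0,0,0,-6.2,1],
  [0,0,0,0,0,-6.4,1],
])

```text
t: 7.45
eef_pos: [0.6441, -0.0529, 0.2827]
tcp_rot: [-1.229, 1.196, 1.23]
contact_force: [-0.4, 0.1, -0.5]
finger_gap: 0.0856
```

Call:
carry_out([
  [0,0,0,0,0,-0.05,1],
  [0,0,0,0,0,-0.1,1],
  [0,0,0,0,0,-0.15,1],
  [0,0,0,0,0,-0.2,1],
  [0,0,0,0,0,-0.2,1],
  [0,0,0,0,0,-0.2,1],
  [0,0,0,0,0,-0.2,1],
  [0,0,0,0,0,-0.2,1],
])

```text
t: 8.25
eef_pos: [0.6442, -0.055, 0.2827]
tcp_rot: [-1.229, 1.196, 1.229]
contact_force: [0.1, 0.6, 0.9]
finger_gap: 0.0853
```

Call:
carry_out([
  [0,0,0,0,0,-0.05,1],
  [0,0,0,0,0,-0.1,1],
  [0,0,0,0,0,-0.15,1],
  [0,0,0,0,0,-0.2,1],
  [0,0,0,0,0,-0.2,1],
  [0,0,0,0,0,-0.2,1],
  [0,0,0,0,0,-0.2,1],
  [0,0,0,0,0,-0.2,1],
])

```text
t: 9.05
eef_pos: [0.6442, -0.057, 0.2826]
tcp_rot: [-1.229, 1.196, 1.229]
contact_force: [1.0, -0.1, 0.7]
finger_gap: 0.0852
```

Call:
carry_out([
  [0,0,0,0,0,-0.05,1],
  [0,0,0,0,0,-0.1,1],
  [0,0,0,0,0,-0.15,1],
  [0,0,0,0,0,-0.15,1],
  [0,0,0,0,0,-0.15,1],
  [0,0,0,0,0,-0.15,1],
  [0,0,0,0,0,-0.15,1],
  [0,0,0,0,0,-0.15,1],
])

```text
t: 9.85
eef_pos: [0.6443, -0.0585, 0.2827]
tcp_rot: [-1.229, 1.196, 1.229]
contact_force: [0.4, -0.1, -0.2]
finger_gap: 0.0854
```

Call:
carry_out([
  [0,0,0,0,0,-0.05,1],
  [0,0,0,0,0,-0.1,1],
  [0,0,0,0,0,-0.15,1],
  [0,0,0,0,0,-0.2,1],
  [0,0,0,0,0,-0.2,1],
  [0,0,0,0,0,-0.2,1],
  [0,0,0,0,0,-0.2,1],
  [0,0,0,0,0,-0.2,1],
])

```text
t: 10.65
eef_pos: [0.6443, -0.0602, 0.2828]
tcp_rot: [-1.229, 1.195, 1.23]
contact_force: [0.0, 4.2, 2.6]
finger_gap: 0.0853
```

```bash
python3 - <<'E'
from h import *
from station import status,grab_frame
s=status.observe();print(s["eef_pos"],s["contact_force"],s["finger_gap"])
f=grab_frame("wrist")
cv2.imwrite("pics/w3.png",cv2.convertScaleAbs(f["pixels"][:,:,::-1],alpha=1.8))
E
```

```text
[ 0.64431194 -0.06015374  0.28276109] [0.01318114 4.19036967 2.57632393] 0.08528396732094477
```

View pics/w3.png

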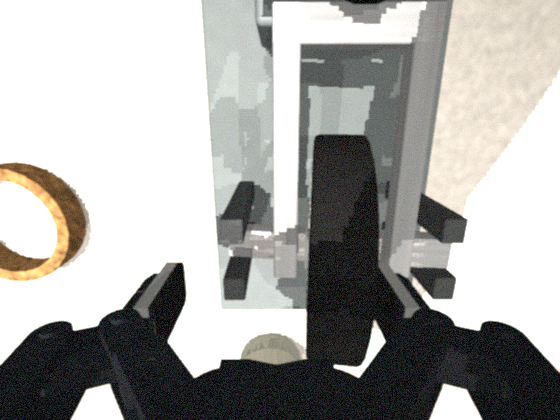

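Call:
carry_out([
  [0,0,0,0,0,0.5,1],
  [0,0,0,-0.3,0,1.5,1],
  [0,0,0,-0.8,0,2.5,1],
  [0,0,0,-1.2,0,3.3,1],
  [0,0,0,-1.5,0,3.3,1],
  [0,0,0,-1.5,0,3.3,1],
  [0,0,0,-1.5,0,3.3,1],
  [0,0,0,-1.5,0,3.3,1],
])

```text
t: 11.5
eef_pos: [0.6434, -0.0279, 0.2974]
tcp_rot: [-1.229, 1.197, 1.229]
contact_force: [0.5, 0.6, -0.6]
finger_gap: 0.0851
```

```bash
python3 - <<'E'
from h import *
from station import status
s=status.observe();print(s["eef_pos"],s["contact_force"],target(s,[.505,-.0293],.298,-.165))
E
```

```text
[ 0.64337678 -0.0278565   0.29743575] [ 0.47204871  0.61804224 -0.61068678] (array([ 0.1918,  0.    , -0.0003]), array([-0.053, 13.837,  0.227]))
```

Call:
carry_out([
  [0,0,0,0,2.5,0,1],
  [0.05,0,0,0,6,0.1,1],
  [0.1,0,0,0,10,0.2,1],
  [0.15,0,0,0,12.5,0.2,1],
  [0.19,0,0,0,13.8,0.2,1],
  [0.19,0,0,0,13.8,0.2,1],
  [0.19,0,0,0,13.8,0.2,1],
  [0.19,0,0,0,13.8,0.2,1],
])

```text
t: 12.3
eef_pos: [0.5061, -0.0295, 0.2977]
tcp_rot: [-1.089, 1.281, 1.089]
contact_force: [0.7, -0.1, -0.3]
finger_gap: 0.0856
```

```bash
python3 - <<'E'
from h import *
from station import status,grab_frame
s=status.observe();print(s["eef_pos"],s["contact_force"],s["q"].round(3),target(s,[.505,-.0293],.298,-.165))
f=grab_frame("wrist");np.savez("w4.npz",**f)
cv2.imwrite("pics/w4.png",cv2.convertScaleAbs(f["pixels"][:,:,::-1],alpha=2.5))
E
```

```text
[ 0.50605128 -0.02947166  0.29772159] [ 0.70354435 -0.110807   -0.3185102 ] [-0.317 -0.176 -0.37   1.376  0.    -0.155] (array([0.0029, 0.0001, 0.0005]), array([-0.028,  0.107, -0.   ]))
```

View pics/w4.png

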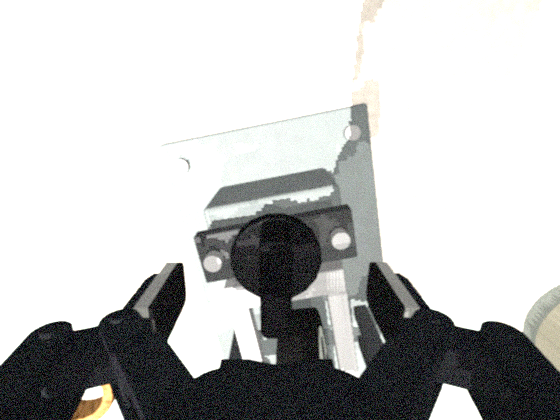

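Call:
carry_out([
  [0,0,0,0,0.1,0,-1],
  [0,0,0,0,0.1,0,-1],
  [0,0,0,0,0.1,0,-1],
  [0,0,0,0,0.1,0,-1],
  [0,0,0,0,0.1,0,-1],
  [0,0,0,0,0.1,0,-1],
  [0,0,0,0,0.1,0,-1],
  [0,0,0,0,0.1,0,-1],
], newtons=60)

```text
t: 13.15
eef_pos: [0.5044, -0.0293, 0.2978]
tcp_rot: [-1.089, 1.282, 1.088]
contact_force: [-1.3, -3.5, 2.2]
finger_gap: 0.0131
```

```bash
python3 - <<'E'
from station import status
s=status.observe();print(s)
E
```

```text
{'t': 13.15, 'q': array([-3.17309140e-01, -1.80764454e-01, -3.74735341e-01,  1.37658001e+00,
       -4.98093271e-04, -1.54344789e-01]), 'joint_velocities': array([-5.15920015e-04,  1.14707063e-04,  1.19339532e-04, -3.00853810e-04,
        3.32866926e-04, -8.69290669e-05]), 'joint_efforts': array([  1.66817196, -40.01767516,  49.24958467,  -0.30498292,
         1.05395682,   0.07323748]), 'eef_pos': array([ 0.50442422, -0.0293141 ,  0.29784346]), 'tcp_rot': array([-1.08875525,  1.28217455,  1.0879658 ]), 'contact_force': array([-1.29214099, -3.46152237,  2.23557187]), 'wrist_torque': array([-0.67340987,  0.36575963,  0.04394131]), 'finger_gap': 0.013119726092552998}
```

Call:
carry_out([
  [0.12,0,0,0,0,0,-1],
  [0.24,0,0,0,0,0,-1],
  [0.36,0,0,0,0,0,-1],
  [0.48,0,0,0,0,0,-1],
  [0.6,0,0,0,0,0,-1],
  [0.72,0,0,0,0,0,-1],
  [0.84,0,0,0,0,0,-1],
  [0.95,0,0,0,0,0,-1],
])

```text
t: 13.95
eef_pos: [0.5046, -0.0291, 0.2979]
tcp_rot: [-0.355, 1.541, 0.355]
contact_force: [0.4, -1.6, 1.2]
finger_gap: 0.0127
```

```bash
python3 - <<'E'
from h import *
from station import status
s=status.observe();a=R.from_rotvec([-1.08875525,  1.28217455,  1.0879658 ]);print((a.inv()*R.from_rotvec(s["tcp_rot"])).as_rotvec(),s["wrist_torque"],s["contact_force"],s["eef_pos"],s["finger_gap"])
E
```

```text
[ 9.54550757e-01 -1.04508864e-03 -1.50002786e-04] [-0.26071803  0.02204394  0.14333849] [ 0.40131767 -1.58566638  1.18936196] [ 0.50460564 -0.02911193  0.29785948] 0.012689553371893418
```

Call:
carry_out([
  [0.05,0,0,0,0,0,-1],
  [0.1,0,0,0,0,0,-1],
  [0.1,0,0,0,0,0,-1],
  [0.1,0,0,0,0,0,1],
  [0.1,0,0,0,0,0,1],
  [0.1,0,0,0,0,0,1],
  [0.1,0,0,0,0,0,1],
  [0.1,0,0,0,0,0,1],
])

```text
t: 14.75
eef_pos: [0.5044, -0.0291, 0.2976]
tcp_rot: [-0.281, 1.552, 0.281]
contact_force: [1.4, 1.3, -0.4]
finger_gap: 0.0838
```

```bash
python3 - <<'E'
from h import *
from station import status,grab_frame
s=status.observe();a=R.from_rotvec([-1.08875525,  1.28217455,  1.0879658 ]);print((a.inv()*R.from_rotvec(s["tcp_rot"])).as_rotvec(),s["contact_force"],s["eef_pos"],s["finger_gap"],target(s,[.505,-.0293],.36,.027),target(s,[.6435,-.0255],.2827,.027))
f=grab_frame("wrist");np.savez("w5.npz",**f)
cv2.imwrite("pics/w5.png",cv2.convertScaleAbs(f["pixels"][:,:,::-1],alpha=2.5))
E
```

```text
[ 1.04959051e+00 -5.05778360e-04  5.64054115e-04] [ 1.38224678  1.25876034 -0.39883843] [ 0.50440969 -0.02910178  0.29764745] 0.0837586510121202 (array([-1.2396e+00,  1.0000e-04, -1.0000e-04]), array([-6.235, -0.038,  0.049])) (array([-1.2396e+00,  1.0000e-04, -1.0000e-04]), array([ 1.494, -4.54 , 13.152]))
```

View pics/w5.png

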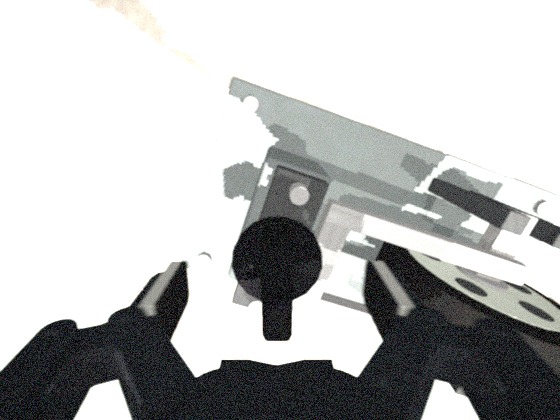

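Call:
carry_out([
  [0,0,0,-2.5,0,0,1],
  [-0.15,0,0,-4.5,0,0,1],
  [-0.3,0,0,-4.5,0,0,1],
  [-0.45,0,0,-4.5,0,0,1],
  [-0.6,0,0,-4.5,0,0,1],
  [-0.75,0,0,-4.5,0,0,1],
  [-0.9,0,0,-4.5,0,0,1],
  [-1.05,0,0,-4.5,0,0,1],
])

```text
t: 15.6
eef_pos: [0.5044, -0.0291, 0.3427]
tcp_rot: [-1.093, 1.279, 1.093]
contact_force: [0.4, 0.0, -0.5]
finger_gap: 0.0851
```

```bash
python3 - <<'E'
from h import *
from station import status,grab_frame
s=status.observe();print(s["eef_pos"],s["finger_gap"],target(s,[.6435,-.0255],.2827,.027))
E
```

```text
[ 0.50443182 -0.02913654  0.34270607] 0.08514137574313607 (array([-1.835e-01,  1.000e-04,  1.000e-04]), array([  6.002, -13.68 ,   2.527]))
```

Call:
carry_out([
  [-0.1,0,0,0,-4,0.7,1],
  [-0.18,0,0,0,-8.5,1.5,1],
  [-0.18,0,0,0,-12,2.2,1],
  [-0.18,0,0,1,-13.7,2.5,1],
  [-0.18,0,0,3.5,-13.7,2.5,1],
  [-0.18,0,0,5,-13.7,2.5,1],
  [-0.18,0,0,5.9,-13.7,2.5,1],
  [-0.18,0,0,5.9,-13.7,2.5,1],
])

```text
t: 16.4
eef_pos: [0.6429, -0.0266, 0.2823]
tcp_rot: [-1.22, 1.202, 1.224]
contact_force: [-0.4, 0.2, -0.6]
finger_gap: 0.0856
```

```bash
python3 - <<'E'
from h import *
from station import status,grab_frame
s=status.observe();print(s["eef_pos"],s["finger_gap"],s["contact_force"],target(s,[.6435,-.0255],.2827,.027))
E
```

```text
[ 0.64290727 -0.02655458  0.28233434] 0.08557872181823745 [-0.39148053  0.1719148  -0.64114345] (array([-0.0099,  0.0007, -0.0022]), array([-0.037, -0.061,  0.104]))
```

Call:
carry_out([
  [-0.01,0,0,0,0,0.8,1],
  [-0.01,0,0,0,0,1.6,1],
  [-0.01,0,0,0,0,2.2,1],
  [-0.01,0,0,0,0,2.6,1],
  [-0.01,0,0,0,0,2.8,1],
  [-0.01,0,0,0,0,2.9,1],
  [-0.01,0,0,0,0,2.9,1],
  [-0.01,0,0,0,0,2.9,1],
])

```text
t: 17.2
eef_pos: [0.6432, 0.0021, 0.2837]
tcp_rot: [-1.229, 1.196, 1.229]
contact_force: [-0.8, 0.3, 0.2]
finger_gap: 0.0852
```

Call:
carry_out([
  [0,0,0,0,0,0.03,1],
  [0,0,0,0,0,0.06,1],
  [0,0,0,0,0,0.1,1],
  [0,0,0,0,0,0.1,1],
  [0,0,0,0,0,0.1,1],
  [0,0,0,0,0,0.1,1],
  [0,0,0,0,0,0.1,1],
  [0,0,0,0,0,0.1,1],
])

```text
t: 18.0
eef_pos: [0.6432, 0.0033, 0.2837]
tcp_rot: [-1.229, 1.196, 1.229]
contact_force: [-0.5, -0.8, 0.2]
finger_gap: 0.0854
```

Call:
carry_out([
  [0,0,0,0,0,0.03,1],
  [0,0,0,0,0,0.06,1],
  [0,0,0,0,0,0.1,1],
  [0,0,0,0,0,0.1,1],
  [0,0,0,0,0,0.1,1],
  [0,0,0,0,0,0.1,1],
  [0,0,0,0,0,0.1,1],
  [0,0,0,0,0,0.1,1],
])

```text
t: 18.8
eef_pos: [0.6432, 0.0042, 0.2838]
tcp_rot: [-1.229, 1.196, 1.229]
contact_force: [0.3, -5.2, 0.9]
finger_gap: 0.0854
```

Call:
carry_out([
  [0,0,0,0,0,0.03,1],
  [0,0,0,0,0,0.06,1],
  [0,0,0,0,0,0.06,1],
  [0,0,0,0,0,0.06,1],
  [0,0,0,0,0,0.06,1],
  [0,0,0,0,0,0.06,1],
  [0,0,0,0,0,0.06,1],
  [0,0,0,0,0,0.06,1],
])

```text
t: 19.6
eef_pos: [0.6432, 0.0046, 0.2839]
tcp_rot: [-1.23, 1.197, 1.228]
contact_force: [-0.3, -6.3, 1.2]
finger_gap: 0.0855
```

Call:
carry_out([
  [0,0,0,0,0,-1,1],
  [0,0,0,0,0,-2.5,1],
  [0,0,0,0,0,-4,1],
  [0,0,0,0,0,-5,1],
  [0,0,0,0,0,-5.5,1],
  [0,0,0,0,0,-5.8,1],
  [0,0,0,0,0,-5.8,1],
  [0,0,0,0,0,-5.8,1],
])

```text
t: 20.4
eef_pos: [0.6447, -0.0528, 0.2837]
tcp_rot: [-1.229, 1.196, 1.23]
contact_force: [0.3, -0.0, -0.4]
finger_gap: 0.0853
```

Call:
carry_out([
  [0,0,0,0,0,-0.03,1],
  [0,0,0,0,0,-0.06,1],
  [0,0,0,0,0,-0.1,1],
  [0,0,0,0,0,-0.1,1],
  [0,0,0,0,0,-0.1,1],
  [0,0,0,0,0,-0.1,1],
  [0,0,0,0,0,-0.1,1],
  [0,0,0,0,0,-0.1,1],
])

```text
t: 21.2
eef_pos: [0.6447, -0.0541, 0.2837]
tcp_rot: [-1.229, 1.196, 1.229]
contact_force: [-0.7, 0.3, 0.1]
finger_gap: 0.0853
```

Call:
carry_out([
  [0,0,0,0,0,-0.03,1],
  [0,0,0,0,0,-0.06,1],
  [0,0,0,0,0,-0.1,1],
  [0,0,0,0,0,-0.1,1],
  [0,0,0,0,0,-0.1,1],
  [0,0,0,0,0,-0.1,1],
  [0,0,0,0,0,-0.1,1],
  [0,0,0,0,0,-0.1,1],
])

```text
t: 22.0
eef_pos: [0.6448, -0.0549, 0.2838]
tcp_rot: [-1.229, 1.196, 1.229]
contact_force: [-0.3, 5.2, 1.8]
finger_gap: 0.0855
```

Call:
carry_out([
  [0,0,0,0,0,0.6,1],
  [0,0,0,0,0,1.8,1],
  [0,0,0,0,0,2.9,1],
  [0,0,0,-2,0,2.9,1],
  [0,0,0,-5,0,2.9,1],
  [0,0,0,-8,0,2.9,1],
  [0,0,0,-10,0,2.9,1],
  [0,0,0,-10,0,2.9,1],
])

```text
t: 22.8
eef_pos: [0.6445, -0.0254, 0.3874]
tcp_rot: [-1.233, 1.193, 1.225]
contact_force: [0.5, -0.9, -0.2]
finger_gap: 0.0854
```

```bash
python3 - <<'E'
from h import *
from station import status,grab_frame
f=grab_frame("wrist");s=status.observe();print(s["t"],s["eef_pos"],s["contact_force"])
im=cv2.convertScaleAbs(f["pixels"][:,:,::-1],alpha=1.8);cv2.imwrite("pics/w6.png",im)
P=cloud(f);H=P[...,2];w=(H>.125)&(H<.16);w[:110]=0;w[275:]=0;w[:,:220]=0;w[:,340:]=0
q=P[w];t=[(z,q[abs(q[:,2]-z)<.003,1]) for z in(.13,.142)]
print("tyre",cv2.minAreaRect((q[:,:2]*1000).astype(np.float32)),[(z,a.min().round(4),a.max().round(4)) for z,a in t])
f=grab_frame("top");P=cloud(f)
for nm,(u0,u1,v0,v1) in dict(can=(180,225,168,220),tape=(380,430,180,225),bottle=(310,345,120,162)).items():
    w=P[v0:v1,u0:u1].reshape(-1,3);w=w[(w[:,2]>.012)&(w[:,2]<.2)];print(nm,w.min(0).round(3),w.max(0).round(3))
E
```

```text
22.85 [ 0.64430396 -0.02545331  0.38509895] [-0.11629263 -0.58575911 -0.02763582]
tyre ((645.1709594726562, -24.752586364746094), (91.52827453613281, 28.03611183166504), 1.6885986328125) [(0.13, np.float64(-0.0398), np.float64(-0.0099)), (0.142, np.float64(-0.0389), np.float64(-0.0105))]
can [0.632 0.193 0.015] [0.733 0.292 0.129]
tape [ 0.616 -0.318  0.012] [ 0.71  -0.223  0.031]Traceback (most recent call last):
  File "<stdin>", line 10, in <module>
    return umr_minimum(a, axis, None, out, keepdims, initial, where)
ValueError: zero-size array to reduction operation minimum which has no identity
```

View pics/w6.png

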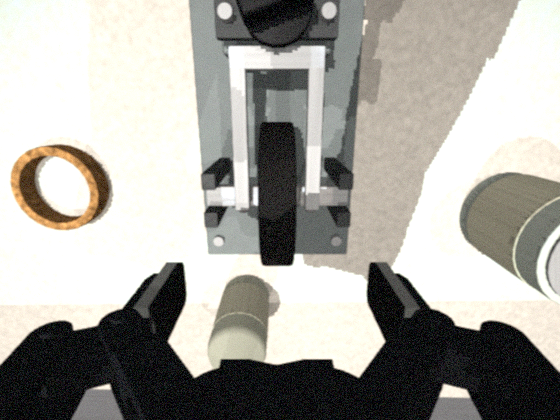

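```bash
python3 -c "
from station import arm
print(arm.finish_job())"
```

```text
the job is handed in; nothing more can be done
None
```

I rocked the roller to its left stop (about 7 N) and then its right stop (about 4 N). The play came out at about 0.10 rad to each side. I then turned the knob 1.05 rad clockwise, let go of it, and pushed the tyre from both sides again.

**Play gone:** Both re-checks agreed. The tyre resisted with 5.2 N on each side within about 0.9 mm of touching, and the width between the two contacts matched a roller with no play.

**Preload:** I could not measure it directly. From the stops I estimate the knob is 0.15 to 0.2 rad past the end of the play, so snug and well under the tight limit.

**Last pictures:** The tyre stands upright and centred, with the gripper open and clear above it. The can and the tape have not moved. The last top-view position check of the bottle failed because the arm hid it; the wrist picture shows it upright in its place.

I handed the job in at about 23 s.

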